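# Load a pot into the spring dispenser

## Robot

A 6-joint arm with a two-finger parallel gripper is mounted at the origin on a cart in front of the work surface, level with it; the furniture and walls round the work are solid. World frame = base frame: x ahead of the robot, y to its left, z up, the work surface at z = 0. Lengths are in m, angles in rad, forces in N, time in s.
With the tool pointing down it reaches from about 0.3 to 0.775 m from the base axis. Payload 14.6 kg.
Tool frame: the origin (TCP) lies at the very end of the fingers, on their centre line; the grasp point (between the pads) lies env.hold_point_z behind it (env.hold_point_z is the distance from the TCP to the grasp point, in m); z points along the fingers, y is the line along which they close (so a half turn about z gives the same grasp; the last joint's range is limited). The gripper opens to 85 mm and grips with 20 to 120 N. Pads are 22 mm wide; open, the fingers measure 114 mm over their backs; the gripper's body (76 mm by 85 mm) begins 54 mm behind the grasp point. The pads swing forward as they close: fully open they stand 13 mm farther back than shut.
Start: joints at [-1.174, 0.3, 1.521, -0, 1.321, -0.067], TCP at [0.246, -0.492, 0.231] pointing down, gripper open.
Joint ranges: [-3.03, 3.03], [-0.79, 2.21], [0.23, 2.52], [-1.04, 4.18], [0, 3.07], [-2.55, 2.55]. Speed limits (rad/s): [2.22, 2.22, 2.57, 3.14, 3.14, 3.14].

## Interface

Orientations are given as a unit quaternion [w, x, y, z].
In Python, from bench import monitor, capture, order, env gives the robot as it stands. The module is installed in compiled form; this text tells all that it offers.
- The arm moves only by the tool send_rows, never from a script. Its argument "increments" is a list of rows, each an object of numbers: "jaw": the opening, from -1 (shut) to 1 (fully open); "tx", "ty", "tz": the shift along the world's x, y, z scaled (see below); "twist": the turn about the world's z scaled (see below). In form: [{"jaw": .., "tx": .., "ty": .., "tz": .., "twist": ..}, ...]. A call has exactly 10 rows; each row shifts and turns the commanded pose from where the row before left it; what a row does not reach is not made up. The controller multiplies each number of a shift by 15 cm and each number of a turn by 180 degrees. A row lasts 1/10 s, in which the tool goes at most 50 mm and 8.59 degrees, less where a joint would pass 70% of its speed; a pose out of reach is approached as far as the arm can. A call with a number of a shift or a turn outside -1 to 1 is refused whole. A call with a gripper value outside its range is refused whole. The fingers move at their own pace and stop on an object; "force" is the grip in N (left out, the last holds). Time passes only in rows, so rows that do not move let the fingers close, or fill a call up. It gives the time, the measured TCP pose, the force, the opening and the grip force at its end, in the units of the state.
- monitor.read_state(): the state, without advancing time (a new reading comes with each control period).
- capture(name): name is "scene" or "top" or "wrist"; returns a dict with "pixels" (480x640x3 uint8, red, green, blue), "z_map" (480x640 float32, m along the optical axis (not along the pixel's ray), 0 where there is no reading), "K" (3x3 intrinsics, pixels), "k1" (the pictures are not rectified: a ray, as slopes to the right and down, at radius r is drawn at 1 + k1 r^2 times it, then the intrinsics apply), "R" (3x3) and "t" (3): a world point X has camera coordinates R X + t; the wrist camera has in their place "hand_eye" (4x4, takes a point from camera to tool coordinates, whose origin is the TCP and whose axes are the flange's). Camera axes: x right, y down, z forward; pixel columns grow to the right and rows downward; lengths in m; the calibration is good to about 2 mm. A picture is of the moment at which its call begins: read the wrist's pose just before it.
- order.sign_off(): hands the job in; it is judged then, once.
The state is a dict: "time_s": time; "qpos": joint angles; "joint_velocities": joint speeds; "tau": joint torques, N m; "eef_pos": TCP position; "tool_rot": TCP orientation; "ft_force": force on the tool from outside, world axes, zero at the start; "ft_torque": the same for the moment, N m; "grip_width": finger opening in m; "grip_force": force on a finger pad.
Only numpy, scipy, OpenCV 4.12 (cv2) and the standard library are available. Lean on these libraries where they do the work, as an engineer would, in place of code of your own. Each camera call takes 0.05 s, during which the arm holds its last target. There are 200 camera calls.

## Task

Load one more pot into the spring-loaded pot dispenser: stand the loose pot that is the same as the one already inside upright in the mouth, then push it straight down past the three spring catches until they snap over its lid and hold it there, on top of the other pot. Leave the larger pot where it is.

Things in the scene. Friction and masses are not known exactly. Their poses are not given: they have to be found in the camera images.
- dispenser: fixed pot dispenser: round grey base, 110 mm wide, open cage of steel straps 65 mm wide inside, flared steel collar (rim 125 mm above the origin, mouth 82 mm wide narrowing to 65; closed fingertips fit in, open ones round a pot do not). Three spring catches under the collar, sloping tops, underside at 100 mm, leave a 53 mm opening. Origin: centre of the base's underside, z up the mouth's axis.
- pot: the loose pot to load: white with a tan lid, 62 mm across, 35 mm high, 0.06 to 0.1 kg, upright. Origin: centre of its underside, z up. Set in the mouth it rests on the catches, lid top 145 mm above the dispenser's origin. Pushing it down takes 8 to 17 N; the catches snap over the lid once its top is below 100 mm (push it to 94 to 97; hard stop at 90), and it rises back to 100 mm.
- pot_loaded: a pot of the same kind (62 mm across, 35 mm high) already in the dispenser, standing on its spring platform, which presses the lid up against the underside of the catches. Origin: centre of its underside, at 65 mm above the dispenser's origin; pushed down by the second pot it sinks to 30 mm.
- large_pot: the other loose pot, too wide for the dispenser: white with a blue band and a grey lid, 69 mm across, 41 mm high. Leave it where it is. Origin: centre of its underside.
There are look-alikes about, which are no part of the job. Leave any green or pink look-alike of the pot alone.

How it is judged:
At the end, for the whole second after the job is handed in: The pot is at rest in the dispenser on top of the other pot, held under the catches: its underside 50 to 70 mm and the other pot's underside less than 36 mm above the dispenser's origin, within 10 mm of the axis, within 10 degrees of upright; the larger pot has not been moved by 30 mm (z of pot in the frame of dispenser between 0.05 and 0.07 m and z of pot_loaded in the frame of dispenser below 0.036 m and horizontal distance between pot and dispenser below 0.01 m and angle between pot's own z axis and vertical below 0.17 rad and linear speed of pot below 0.02 m/s and distance of large_pot from where it was at the start of the episode below 0.03 m); the robot touches nothing.
It fails at once if the larger pot is moved by 30 mm or more (distance of large_pot from where it was at the start of the episode above 0.03 m).
It also fails if it takes over 38 s, if anything falls off the work surface, if the arm or the gripper's body presses on something with over 40 N, if the wrist force passes 120 N, or if a joint passes its speed limit or range.

## Working session

There is one attempt and no reset: what is moved stays moved. The work goes in short steps, Python scripts to look and compute and a tool call to move; the robot and the scene stay as the last step left them, time stands still between calls to the robot, and variables do not carry over. Pictures are saved under pics/ and viewed, at most 10 in all, crops included, and the job is handed in when it is done.

Besides the shell and the picture viewer there is one more tool, called after ">>>" as name(argument=value, ...) on one line, values as JSON. send_rows: Moves the arm, as the interface text tells. Shifts and turns lie within -1 to 1; 1 stands for 15 cm of shift or 180 degrees of turn. Its arguments: {"type":"object","properties":{"increments":{"type":"array","items":{"type":"object","properties":{"jaw":{"type":"number"},"tx":{"type":"number","minimum":-1,"maximum":1},"ty":{"type":"number","minimum":-1,"maximum":1},"tz":{"type":"number","minimum":-1,"maximum":1},"twist":{"type":"number","minimum":-1,"maximum":1}}}},"force":{"type":"number"}},"required":["increments"]}

```bash
mkdir -p pics; cat > h.py <<'E'
import numpy as np, cv2
from bench import monitor, capture, order, env
def save(n,im): cv2.imwrite(f'pics/{n}.png',im[:,:,::-1])
def world(c,uv,d=None,T=None,plane=None):
    u,v=uv
    K=c['K']; p=np.array([(u-K[0,2])/K[0,0],(v-K[1,2])/K[1,1]]); s=p.copy()
    for _ in range(10): s=p/(1+c['k1']*(s@s))
    if T is None: R=c['R'].T; o=-R@c['t']
    else: R=T[:3,:3]; o=T[:3,3]
    r=R@np.array([s[0],s[1],1])
    if plane is not None: d=(plane-o[2])/r[2]
    elif d is None:
        w=c['z_map'][int(v)-1:int(v)+2,int(u)-1:int(u)+2]; d=np.median(w)
    return o+r*d
def wristT(st,c):
    from scipy.spatial.transform import Rotation as Ro
    q=st['tool_rot']; T=np.eye(4); T[:3,:3]=Ro.from_quat([q[1],q[2],q[3],q[0]]).as_matrix(); T[:3,3]=st['eef_pos']
    return T@c['hand_eye']
E
python3 - <<'E'
from h import *
s=monitor.read_state(); print(s, env.hold_point_z)
for n in ('scene','top'):
    c=capture(n); save(n,c['pixels']); np.save(n,c,allow_pickle=True); print(n,c['K'],c['k1'],-c['R'].T@c['t'])
E
```

```text
{'time_s': 0.0, 'qpos': array([-1.17359272e+00,  3.00479198e-01,  1.52161929e+00, -7.26652114e-06,
        1.32072540e+00, -6.66289827e-02]), 'joint_velocities': array([ 0.00038963, -0.00139198,  0.00024747,  0.00025538,  0.00164464,
       -0.00044195]), 'tau': array([ 5.09012025e-04, -5.43497121e+01, -3.61789906e+01, -8.65809193e-05,
        3.92004105e-03,  6.53643241e-06]), 'eef_pos': array([ 0.24594133, -0.49166336,  0.23070072]), 'tool_rot': array([-6.06647227e-04,  9.73227344e-01,  2.29843769e-01, -1.04762637e-04]), 'ft_force': array([-0.28642078, -0.4504218 ,  0.11088622]), 'ft_torque': array([-0.0019991 ,  0.01693893,  0.04337433]), 'grip_force': 0.0, 'grip_width': 0.08515958035790346} 0.0187
scene [[578.42102549   0.         325.26843988]
 [  0.         578.42102549 238.36078604]
 [  0.           0.           1.        ]] -0.12310975316434103 [-0.09151826  0.66868579  0.58438988]
top [[490.68543049   0.         316.15101074]
 [  0.         490.68543049 246.30060172]
 [  0.           0.           1.        ]] -0.1328367714406677 [ 0.35030481 -0.00958737  0.9129549 ]
```

View pics/top.png

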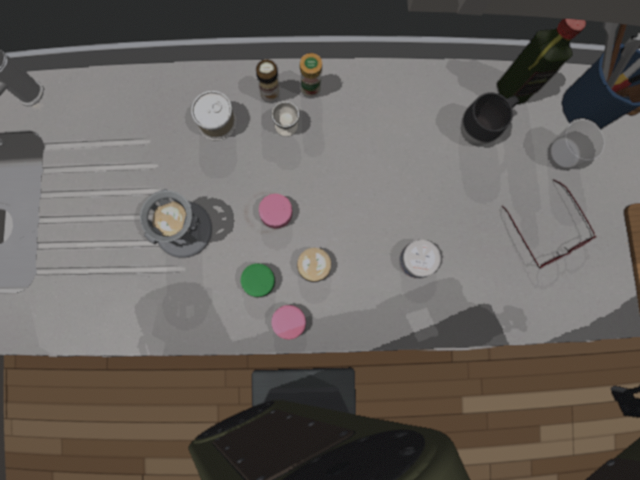

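View pics/scene.png

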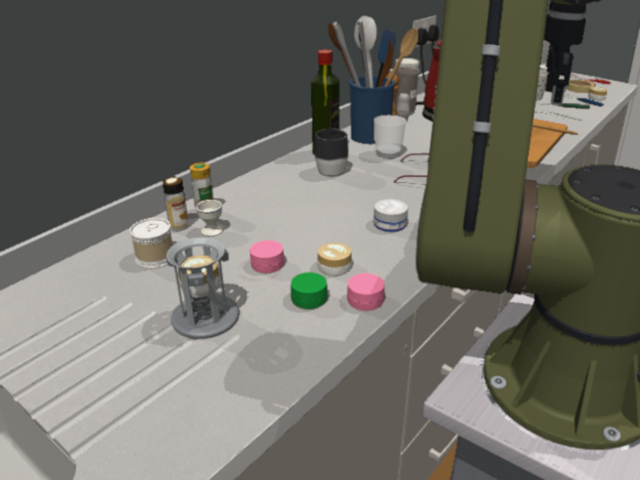

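The target candidates in the top view are:
- tan lid (314,264)
- pink (275,210) and (288,322)
- green (258,280)
- grey lid with blue band (421,258), the large pot
- tan lid inside the dispenser (170,217), already loaded

I choose (314,264). The dispenser collar is at about (168,217).

```bash
python3 - <<'E'
from h import *
c=np.load('top.npy',allow_pickle=True).item()
for n,uv in dict(pot=(314,264),pink1=(275,210),pink2=(288,322),green=(258,280),large=(421,258),loaded=(170,217)).items():
    print(n,world(c,uv).round(4))
# centroids: points by height bands
H,W=c['z_map'].shape
def cloud(c,u0,u1,v0,v1):
    return np.array([world(c,(u,v),d=c['z_map'][v,u]) for v in range(v0,v1) for u in range(u0,u1) if c['z_map'][v,u]>0])
P=cloud(c,285,345,238,292); t=P[P[:,2]>.03]; print('pot',t.min(0),t.max(0),(t.min(0)+t.max(0))/2)
P=cloud(c,130,218,185,262); t=P[(P[:,2]>.12)&(P[:,2]<.135)]; print('rim',len(t),t.min(0),t.max(0),(t.min(0)+t.max(0))/2)
t=P[(P[:,2]>.008)&(P[:,2]<.03)]; print('base',t.min(0),t.max(0))
a=cv2.resize(c['pixels'][235:295,225:345],None,fx=5,fy=5,interpolation=2)
b=cv2.resize(c['pixels'][180:264,125:225],None,fx=4,fy=4,interpolation=2)[:300]
o=np.zeros((640,600,3),np.uint8);o[:300]=a;o[300:600,:400]=b;save('crop',o[:600])
E
```

```text
pot [ 0.4466 -0.0287  0.0344]
pink1 [0.5469 0.0403 0.0362]
pink2 [0.3441 0.0199 0.0352]
green [0.4198 0.0722 0.0354]
large [ 0.4524 -0.2224  0.0414]
loaded [0.5245 0.2155 0.1003]
pot [ 0.4174951  -0.05782846  0.03016943] [4.75951003e-01 2.70530090e-04 3.98927257e-02] [ 0.44672305 -0.02877897  0.03503108]
rim 749 [0.47880706 0.17291991 0.12000442] [0.56363277 0.259755   0.12918774] [0.52121991 0.21633745 0.12459608]
base [0.4674158  0.16233265 0.00800056] [0.57619742 0.26258825 0.02936226]
```

View pics/crop.png

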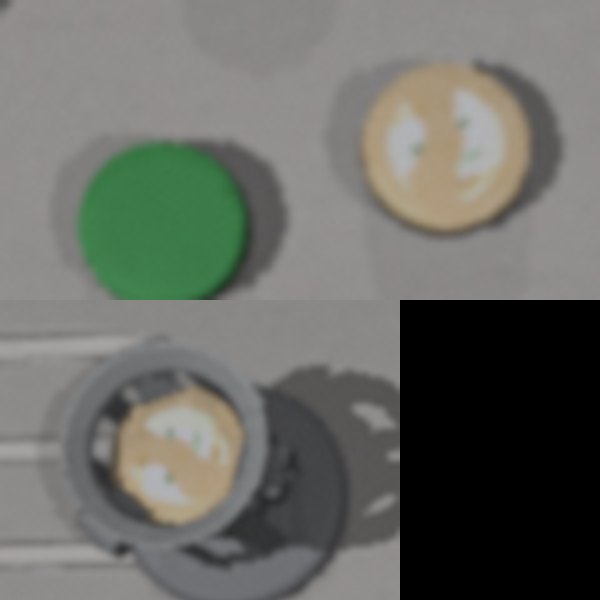

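The crop shows the tan lid with white patches, the same as the loaded pot, so the choice holds. I'll go above it and turn the closing line to world x, clear of the green pot.

>>> send_rows(increments=[{"jaw": 1,"tx": 0.1,"ty": 0.23,"tz": 0,"twist": 0.035},{"jaw": 1,"tx": 0.1,"ty": 0.23,"tz": 0,"twist": 0.035},{"jaw": 1,"tx": 0.1,"ty": 0.23,"tz": 0,"twist": 0.035},{"jaw": 1,"tx": 0.1,"ty": 0.23,"tz": 0,"twist": 0.035},{"jaw": 1,"tx": 0.1,"ty": 0.23,"tz": 0,"twist": 0.035},{"jaw": 1,"tx": 0.1,"ty": 0.23,"tz": 0,"twist": 0.035},{"jaw": 1,"tx": 0.1,"ty": 0.23,"tz": 0,"twist": 0.035},{"jaw": 1,"tx": 0.1,"ty": 0.23,"tz": 0,"twist": 0.035},{"jaw": 1,"tx": 0.1,"ty": 0.23,"tz": 0,"twist": 0.035},{"jaw": 1,"tx": 0.1,"ty": 0.23,"tz": 0,"twist": 0.035}], force=30)

```text
time_s: 1.1
eef_pos: [0.3963, -0.1453, 0.2312]
tool_rot: [-0.0, 0.708, 0.706, -0.0]
ft_force: [0.6, -0.8, -0.2]
grip_width: 0.0851
grip_force: 0.0
```

>>> send_rows(increments=[{"jaw": 1,"tx": 0.068,"ty": 0.155,"tz": -0.08},{"jaw": 1,"tx": 0.068,"ty": 0.155,"tz": -0.08},{"jaw": 1,"tx": 0.068,"ty": 0.155,"tz": -0.08},{"jaw": 1,"tx": 0.068,"ty": 0.155,"tz": -0.08},{"jaw": 1,"tx": 0.068,"ty": 0.155,"tz": -0.08},{"jaw": 1,"tz": -0.08},{"jaw": 1,"tz": -0.08},{"jaw": 1},{"jaw": 1},{"jaw": 1}])

```text
invalid input at $.increments[0]: expected keys jaw, tx, ty, tz, twist
```

```bash
python3 - <<'E'
from h import *
s=monitor.read_state(); c=capture('wrist'); save('w1',c['pixels']); T=wristT(s,c)
print(s['eef_pos'],T.round(3))
z=c['z_map']; P=np.array([world(c,(u,v),d=z[v,u],T=T) for v in range(0,480,4) for u in range(0,640,4) if z[v,u]>0])
t=P[(P[:,2]>.03)&(P[:,2]<.042)&(np.hypot(P[:,0]-.447,P[:,1]+.029)<.045)]
print(len(t),t.min(0),t.max(0),(t.min(0)+t.max(0))/2)
E
```

```text
[ 0.3962599  -0.14534942  0.23120927] [[ 1.    -0.004 -0.002  0.395]
 [-0.004 -0.951 -0.308 -0.066]
 [-0.001  0.308 -0.951  0.373]
 [ 0.     0.     0.     1.   ]]
229 [ 0.41364081 -0.05752736  0.03003208] [0.47270467 0.00117548 0.03632456] [ 0.44317274 -0.02817594  0.03317832]
```

View pics/w1.png

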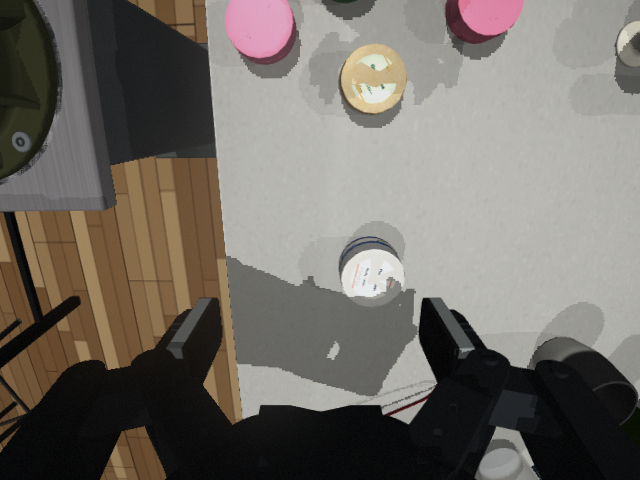

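The wrist picture shows the tan pot at (373,78), the large pot at (372,268) and the fingers at the bottom. The wrist and top measurements of the pot agree to within 4 mm. The move was refused for missing keys, so I'll resend it with all of them.

>>> send_rows(increments=[{"jaw": 1,"tx": 0.067,"ty": 0.155,"tz": -0.08,"twist": 0},{"jaw": 1,"tx": 0.067,"ty": 0.155,"tz": -0.08,"twist": 0},{"jaw": 1,"tx": 0.067,"ty": 0.155,"tz": -0.08,"twist": 0},{"jaw": 1,"tx": 0.067,"ty": 0.155,"tz": -0.08,"twist": 0},{"jaw": 1,"tx": 0.067,"ty": 0.155,"tz": -0.08,"twist": 0},{"jaw": 1,"tx": 0,"ty": 0,"tz": -0.08,"twist": 0},{"jaw": 1,"tx": 0,"ty": 0,"tz": -0.08,"twist": 0},{"jaw": 1,"tx": 0,"ty": 0,"tz": -0.08,"twist": 0},{"jaw": 1,"tx": 0,"ty": 0,"tz": 0,"twist": 0},{"jaw": 1,"tx": 0,"ty": 0,"tz": 0,"twist": 0}])

```text
time_s: 2.15
eef_pos: [0.4462, -0.0311, 0.1354]
tool_rot: [-0.0, 0.71, 0.704, -0.0]
ft_force: [-0.5, 0.2, -0.3]
grip_width: 0.0851
grip_force: 0.0
```

```bash
python3 - <<'E'
from h import *
s=monitor.read_state(); c=capture('wrist'); save('w2',c['pixels']); T=wristT(s,c)
print(s['eef_pos'],s['tool_rot'])
z=c['z_map']; P=np.array([world(c,(u,v),d=z[v,u],T=T) for v in range(0,480,4) for u in range(0,640,4) if z[v,u]>0])
t=P[(P[:,2]>.03)&(P[:,2]<.042)&(np.hypot(P[:,0]-.447,P[:,1]+.029)<.045)]
print(len(t),t.min(0),t.max(0),(t.min(0)+t.max(0))/2)
E
```

```text
[ 0.44622777 -0.03114951  0.13536229] [-6.19660463e-05  7.10047341e-01  7.04153936e-01 -6.42217364e-05]
310 [ 0.41519297 -0.05570569  0.03000795] [4.74438518e-01 1.56231780e-04 3.63805210e-02] [ 0.44481574 -0.02777473  0.03319423]
```

View pics/w2.png

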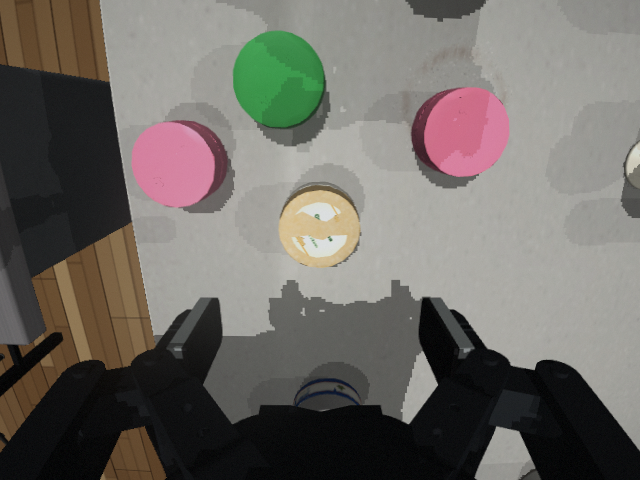

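The pot at (320,228) is centred between the finger tips at (220) and (420). Next I descend to TCP z ≈ 12 mm and close.

>>> send_rows(increments=[{"jaw": 1,"tx": 0,"ty": 0.017,"tz": -0.15,"twist": 0},{"jaw": 1,"tx": 0,"ty": 0,"tz": -0.17,"twist": 0},{"jaw": 1,"tx": 0,"ty": 0,"tz": -0.15,"twist": 0},{"jaw": 1,"tx": 0,"ty": 0,"tz": -0.1,"twist": 0},{"jaw": 1,"tx": 0,"ty": 0,"tz": -0.1,"twist": 0},{"jaw": 1,"tx": 0,"ty": 0,"tz": -0.08,"twist": 0},{"jaw": 1,"tx": 0,"ty": 0,"tz": -0.07,"twist": 0},{"jaw": 1,"tx": 0,"ty": 0,"tz": 0,"twist": 0},{"jaw": -1,"tx": 0,"ty": 0,"tz": 0,"twist": 0},{"jaw": -1,"tx": 0,"ty": 0,"tz": 0,"twist": 0}], force=30)

```text
time_s: 3.2
eef_pos: [0.4467, -0.0282, 0.013]
tool_rot: [0.0, 0.71, 0.704, 0.0]
ft_force: [-8.4, 1.2, 20.2]
grip_width: 0.0608
grip_force: 28.7
```

>>> send_rows(increments=[{"jaw": -1,"tx": 0,"ty": 0,"tz": 0,"twist": 0},{"jaw": -1,"tx": 0,"ty": 0,"tz": 0,"twist": 0},{"jaw": -1,"tx": 0,"ty": 0,"tz": 0,"twist": 0},{"jaw": -1,"tx": 0,"ty": 0,"tz": 0,"twist": 0},{"jaw": -1,"tx": 0,"ty": 0,"tz": 0,"twist": 0},{"jaw": -1,"tx": 0,"ty": 0,"tz": 0,"twist": 0},{"jaw": -1,"tx": 0,"ty": 0,"tz": 0,"twist": 0},{"jaw": -1,"tx": 0,"ty": 0,"tz": 0,"twist": 0},{"jaw": -1,"tx": 0,"ty": 0,"tz": 0,"twist": 0},{"jaw": -1,"tx": 0,"ty": 0,"tz": 0,"twist": 0}])

```text
time_s: 4.2
eef_pos: [0.4467, -0.0281, 0.0132]
tool_rot: [0.0, 0.71, 0.704, 0.0]
ft_force: [-2.5, -0.1, 4.9]
grip_width: 0.0598
grip_force: 31.3
```

Gripped at about 60 mm. Lift, then carry.

>>> send_rows(increments=[{"jaw": -1,"tx": 0,"ty": 0,"tz": 0.08,"twist": 0},{"jaw": -1,"tx": 0,"ty": 0,"tz": 0.15,"twist": 0},{"jaw": -1,"tx": 0,"ty": 0,"tz": 0.17,"twist": 0},{"jaw": -1,"tx": 0,"ty": 0,"tz": 0.17,"twist": 0},{"jaw": -1,"tx": 0,"ty": 0,"tz": 0.17,"twist": 0},{"jaw": -1,"tx": 0,"ty": 0,"tz": 0.17,"twist": 0},{"jaw": -1,"tx": 0,"ty": 0,"tz": 0.15,"twist": 0},{"jaw": -1,"tx": 0,"ty": 0,"tz": 0.1,"twist": 0},{"jaw": -1,"tx": 0,"ty": 0,"tz": 0.09,"twist": 0},{"jaw": -1,"tx": 0,"ty": 0,"tz": 0,"twist": 0}])

```text
time_s: 5.2
eef_pos: [0.4468, -0.0281, 0.2023]
tool_rot: [0.002, 0.71, 0.704, 0.001]
ft_force: [-0.5, 0.5, -1.5]
grip_width: 0.0603
grip_force: 33.2
```

>>> send_rows(increments=[{"jaw": -1,"tx": 0.03,"ty": 0.1,"tz": 0,"twist": 0},{"jaw": -1,"tx": 0.06,"ty": 0.2,"tz": 0,"twist": 0},{"jaw": -1,"tx": 0.06,"ty": 0.2,"tz": 0,"twist": 0},{"jaw": -1,"tx": 0.06,"ty": 0.2,"tz": 0,"twist": 0},{"jaw": -1,"tx": 0.06,"ty": 0.2,"tz": 0,"twist": 0},{"jaw": -1,"tx": 0.06,"ty": 0.2,"tz": 0,"twist": 0},{"jaw": -1,"tx": 0.06,"ty": 0.2,"tz": 0,"twist": 0},{"jaw": -1,"tx": 0.06,"ty": 0.2,"tz": 0,"twist": 0},{"jaw": -1,"tx": 0.05,"ty": 0.13,"tz": 0,"twist": 0},{"jaw": -1,"tx": 0,"ty": 0,"tz": 0,"twist": 0}])

```text
time_s: 6.2
eef_pos: [0.5212, 0.2183, 0.1991]
tool_rot: [-0.0, 0.709, 0.705, -0.0]
ft_force: [-0.7, -0.3, -1.1]
grip_width: 0.0602
grip_force: 33.2
```

```bash
python3 - <<'E'
from h import *
s=monitor.read_state(); print(s['eef_pos'],s['ft_force'],s['grip_width'])
c=capture('wrist'); T=wristT(s,c)
z=c['z_map']; P=np.array([world(c,(u,v),d=z[v,u],T=T) for v in range(0,480,2) for u in range(0,640,2) if z[v,u]>0])
t=P[(P[:,2]>.118)&(P[:,2]<.13)&(np.hypot(P[:,0]-.521,P[:,1]-.2165)<.06)]
print(len(t),t.min(0),t.max(0))
from scipy.optimize import least_squares
f=lambda p:np.hypot(t[:,0]-p[0],t[:,1]-p[1])-p[2]
print(least_squares(f,[.521,.2165,.042],loss='soft_l1',f_scale=.002).x)
t=P[(P[:,2]>.19)&(P[:,2]<.235)&(np.hypot(P[:,0]-s['eef_pos'][0],P[:,1]-s['eef_pos'][1])<.031)];print('pot',len(t),t.min(0),t.max(0))
C=np.load('top.npy',allow_pickle=True).item()
P=np.array([world(C,(u,v),d=C['z_map'][v,u]) for v in range(180,265) for u in range(125,220)]);t=P[(P[:,2]>.12)&(P[:,2]<.13)]
print(least_squares(f,[.521,.2165,.042],loss='soft_l1',f_scale=.002).x)
o=np.concatenate([cv2.resize(c['pixels'],(400,300)),cv2.resize(capture('scene')['pixels'],(400,300))],1);save('w3',o)
E
```

```text
[0.52119439 0.21832977 0.19910415] [-0.72886692 -0.29064593 -1.1185753 ] 0.060187216191343686
743 [0.47642572 0.20232491 0.11801833] [0.56164109 0.25983856 0.1259604 ]
[0.51922524 0.21672267 0.03882087]
pot 4399 [0.49033455 0.18817239 0.19017653] [0.55053575 0.24923263 0.2348251 ]
[0.52137266 0.2161761  0.03924867]
```

View pics/w3.png

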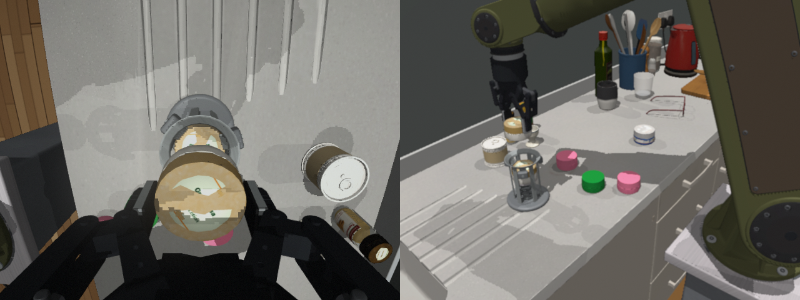

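The pot is held level above the dispenser, at the right of the scene picture's gripper. Now lower it, nudging y by -2 mm.

>>> send_rows(increments=[{"jaw": -1,"tx": 0,"ty": -0.012,"tz": -0.06,"twist": 0},{"jaw": -1,"tx": 0,"ty": 0,"tz": -0.08,"twist": 0},{"jaw": -1,"tx": 0,"ty": 0,"tz": -0.08,"twist": 0},{"jaw": -1,"tx": 0,"ty": 0,"tz": -0.06,"twist": 0},{"jaw": -1,"tx": 0,"ty": 0,"tz": -0.05,"twist": 0},{"jaw": -1,"tx": 0,"ty": 0,"tz": -0.04,"twist": 0},{"jaw": -1,"tx": 0,"ty": 0,"tz": -0.03,"twist": 0},{"jaw": -1,"tx": 0,"ty": 0,"tz": -0.03,"twist": 0},{"jaw": -1,"tx": 0,"ty": 0,"tz": -0.03,"twist": 0},{"jaw": -1,"tx": 0,"ty": 0,"tz": 0,"twist": 0}])

```text
time_s: 7.3
eef_pos: [0.5211, 0.2146, 0.1302]
tool_rot: [-0.0, 0.71, 0.704, -0.0]
ft_force: [0.6, 0.5, -0.4]
grip_width: 0.0602
grip_force: 33.2
```

>>> send_rows(increments=[{"jaw": -1,"tx": 0,"ty": 0.011,"tz": 0,"twist": 0},{"jaw": -1,"tx": 0,"ty": 0,"tz": -0.01,"twist": 0},{"jaw": -1,"tx": 0,"ty": 0,"tz": -0.01,"twist": 0},{"jaw": -1,"tx": 0,"ty": 0,"tz": -0.01,"twist": 0},{"jaw": -1,"tx": 0,"ty": 0,"tz": -0.005,"twist": 0},{"jaw": -1,"tx": 0,"ty": 0,"tz": 0,"twist": 0},{"jaw": -1,"tx": 0,"ty": 0,"tz": 0,"twist": 0},{"jaw": -1,"tx": 0,"ty": 0,"tz": 0,"twist": 0},{"jaw": -1,"tx": 0,"ty": 0,"tz": 0,"twist": 0},{"jaw": -1,"tx": 0,"ty": 0,"tz": 0,"twist": 0}])

```text
time_s: 8.3
eef_pos: [0.5213, 0.2162, 0.1255]
tool_rot: [0.0, 0.71, 0.704, -0.0]
ft_force: [0.5, 0.1, -0.8]
grip_width: 0.06
grip_force: 33.2
```

Nothing is in contact yet and the pot's underside is about 112 mm. Release, then rise.

>>> send_rows(increments=[{"jaw": 0.75,"tx": 0,"ty": 0,"tz": 0,"twist": 0},{"jaw": 0.75,"tx": 0,"ty": 0,"tz": 0,"twist": 0},{"jaw": 0.75,"tx": 0,"ty": 0,"tz": 0,"twist": 0},{"jaw": 1,"tx": 0,"ty": 0,"tz": 0,"twist": 0},{"jaw": 1,"tx": 0,"ty": 0,"tz": 0,"twist": 0},{"jaw": 1,"tx": 0,"ty": 0,"tz": 0.08,"twist": 0},{"jaw": 1,"tx": 0,"ty": 0,"tz": 0.1,"twist": 0},{"jaw": 1,"tx": 0,"ty": 0,"tz": 0.15,"twist": 0},{"jaw": 1,"tx": 0,"ty": 0,"tz": 0.1,"twist": 0},{"jaw": 1,"tx": 0,"ty": 0,"tz": 0,"twist": 0}])

```text
time_s: 9.3
eef_pos: [0.5221, 0.2166, 0.1929]
tool_rot: [0.001, 0.71, 0.704, 0.002]
ft_force: [1.0, 0.4, -0.2]
grip_width: 0.0855
grip_force: 0.0
```

```bash
cat > look.py <<'E'
from h import *; import sys
s=monitor.read_state(); print(s['eef_pos'],s['ft_force'],s['grip_width'])
c=capture('wrist'); T=wristT(s,c); z=c['z_map']
P=np.array([world(c,(u,v),d=z[v,u],T=T) for v in range(0,480,2) for u in range(0,640,2) if z[v,u]>0])
lo,hi=float(sys.argv[2]),float(sys.argv[3])
t=P[(P[:,2]>lo)&(P[:,2]<hi)&(np.hypot(P[:,0]-.521,P[:,1]-.2165)<.034)]
A=np.c_[t[:,:2]-[.521,.2165],np.ones(len(t))]; r=np.linalg.lstsq(A,t[:,2],rcond=None)[0]
print(len(t),t.min(0),t.max(0),'plane',r)
o=np.concatenate([cv2.resize(c['pixels'],(400,300)),cv2.resize(capture('scene')['pixels'][130:430,80:480],(400,300))],1);save(sys.argv[1],o)
E
python3 look.py w4 .135 .155
```

```text
[0.52211991 0.21656422 0.19294169] [ 0.95604658  0.44179599 -0.22064597] 0.08548638688551698
1919 [0.48845071 0.18711173 0.13501087] [0.54764284 0.24769722 0.14698017] plane [ 0.04853844 -0.05342376  0.14372828]
```

View pics/w4.png

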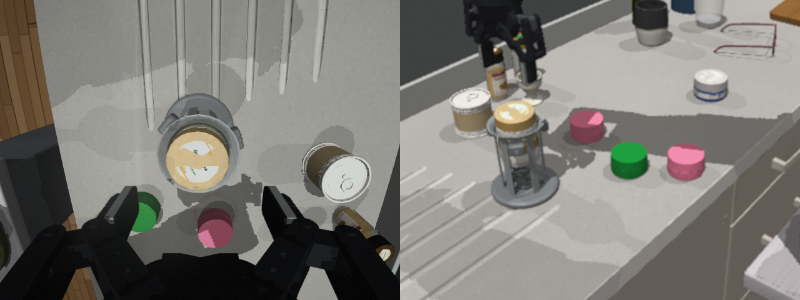

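The pot stands upright in the mouth with its lid at about 145 mm. Close the fingers and come down to just above the lid.

>>> send_rows(increments=[{"jaw": -1,"tx": 0,"ty": 0,"tz": 0,"twist": 0},{"jaw": -1,"tx": 0,"ty": 0,"tz": 0,"twist": 0},{"jaw": -1,"tx": 0,"ty": 0,"tz": 0,"twist": 0},{"jaw": -1,"tx": 0,"ty": 0,"tz": 0,"twist": 0},{"jaw": -1,"tx": 0,"ty": 0,"tz": 0,"twist": 0},{"jaw": -1,"tx": 0,"ty": 0,"tz": 0,"twist": 0},{"jaw": -1,"tx": -0.005,"ty": 0,"tz": -0.08,"twist": 0},{"jaw": -1,"tx": 0,"ty": 0,"tz": -0.08,"twist": 0},{"jaw": -1,"tx": 0,"ty": 0,"tz": -0.08,"twist": 0},{"jaw": -1,"tx": 0,"ty": 0,"tz": -0.03,"twist": 0}])

```text
time_s: 10.4
eef_pos: [0.5199, 0.216, 0.1474]
tool_rot: [-0.001, 0.71, 0.704, -0.001]
ft_force: [0.8, -0.3, 0.1]
grip_width: 0.0002
grip_force: 0.0
```

>>> send_rows(increments=[{"jaw": -1,"tx": 0.004,"ty": 0,"tz": -0.03,"twist": 0},{"jaw": -1,"tx": 0,"ty": 0,"tz": -0.03,"twist": 0},{"jaw": -1,"tx": 0,"ty": 0,"tz": -0.03,"twist": 0},{"jaw": -1,"tx": 0,"ty": 0,"tz": -0.03,"twist": 0},{"jaw": -1,"tx": 0,"ty": 0,"tz": -0.03,"twist": 0},{"jaw": -1,"tx": 0,"ty": 0,"tz": -0.03,"twist": 0},{"jaw": -1,"tx": 0,"ty": 0,"tz": -0.03,"twist": 0},{"jaw": -1,"tx": 0,"ty": 0,"tz": -0.03,"twist": 0},{"jaw": -1,"tx": 0,"ty": 0,"tz": -0.02,"twist": 0},{"jaw": -1,"tx": 0,"ty": 0,"tz": 0,"twist": 0}])

```text
time_s: 11.4
eef_pos: [0.5212, 0.2162, 0.1102]
tool_rot: [-0.0, 0.71, 0.704, -0.0]
ft_force: [0.4, -0.1, 1.1]
grip_width: -0.0001
grip_force: 0.3
```

The force is low, so look before going on.

```bash
python3 look.py w5 .095 .155; python3 - <<'E'
from h import *
c=capture('scene');save('s5',cv2.resize(c['pixels'][220:340,140:260],(600,600),interpolation=2))
E
```

```text
[0.52117954 0.21622147 0.11016765] [ 0.3613429  -0.05658211  1.10406284] -7.391001936011875e-05
3232 [0.4889403  0.19299559 0.09534916] [0.55492204 0.25011248 0.1549918 ] plane [-0.01914325 -0.05917504  0.11904858]
```

View pics/s5.png

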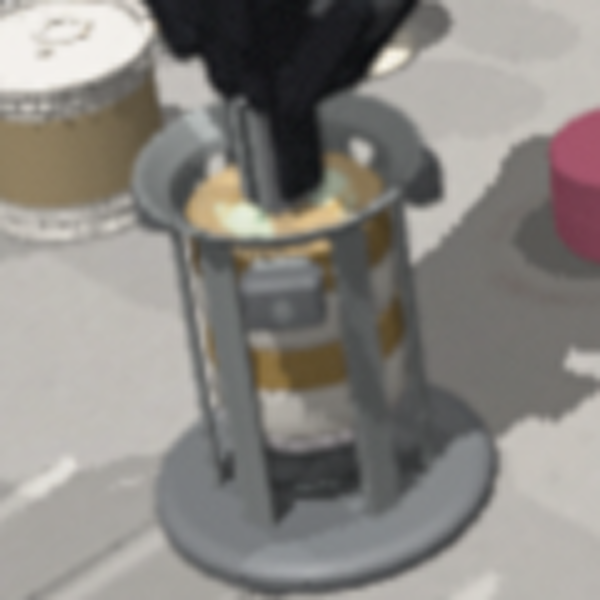

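The enlarged view shows the pot level, with its lid at about (290,215) inside the collar and the other pot pushed down below it, lid at about (300,360). All is well, so push on to 95.5 mm.

>>> send_rows(increments=[{"jaw": -1,"tx": 0,"ty": 0,"tz": -0.02,"twist": 0},{"jaw": -1,"tx": 0,"ty": 0,"tz": -0.02,"twist": 0},{"jaw": -1,"tx": 0,"ty": 0,"tz": -0.02,"twist": 0},{"jaw": -1,"tx": 0,"ty": 0,"tz": -0.02,"twist": 0},{"jaw": -1,"tx": 0,"ty": 0,"tz": -0.018,"twist": 0},{"jaw": -1,"tx": 0,"ty": 0,"tz": 0,"twist": 0},{"jaw": -1,"tx": 0,"ty": 0,"tz": 0,"twist": 0},{"jaw": -1,"tx": 0,"ty": 0,"tz": 0,"twist": 0},{"jaw": -1,"tx": 0,"ty": 0,"tz": 0,"twist": 0},{"jaw": -1,"tx": 0,"ty": 0,"tz": 0,"twist": 0}])

```text
time_s: 12.55
eef_pos: [0.5212, 0.2163, 0.0959]
tool_rot: [0.0, 0.71, 0.704, 0.0]
ft_force: [-1.0, -1.1, 4.5]
grip_width: 0.0002
grip_force: 1.9
```

>>> send_rows(increments=[{"jaw": -1,"tx": 0,"ty": 0,"tz": -0.007,"twist": 0},{"jaw": -1,"tx": 0,"ty": 0,"tz": 0,"twist": 0},{"jaw": -1,"tx": 0,"ty": 0,"tz": 0,"twist": 0},{"jaw": -1,"tx": 0,"ty": 0,"tz": 0.03,"twist": 0},{"jaw": -1,"tx": 0,"ty": 0,"tz": 0.06,"twist": 0},{"jaw": -1,"tx": 0,"ty": 0,"tz": 0.15,"twist": 0},{"jaw": -1,"tx": 0,"ty": 0,"tz": 0.2,"twist": 0},{"jaw": -1,"tx": 0,"ty": 0,"tz": 0.2,"twist": 0},{"jaw": -1,"tx": 0,"ty": 0,"tz": 0.1,"twist": 0},{"jaw": -1,"tx": 0,"ty": 0,"tz": 0,"twist": 0}])

```text
time_s: 13.55
eef_pos: [0.5217, 0.2165, 0.2084]
tool_rot: [0.001, 0.71, 0.704, 0.002]
ft_force: [1.4, -0.1, 0.2]
grip_width: 0.0
grip_force: 0.0
```

```bash
python3 look.py w6 .092 .112; python3 - <<'E'
from h import *
a=cv2.resize(capture('scene')['pixels'][220:340,140:260],(400,400),interpolation=2)
c=cv2.resize(capture('wrist')['pixels'],(400,300)); o=np.zeros((400,800,3),np.uint8);o[:,:400]=a;o[:300,400:]=c;save('s6',o)
E
```

```text
[0.52174094 0.21652176 0.20837921] [ 1.38119331 -0.09069781  0.19552046] 3.3462995939682035e-05
1333 [0.48708283 0.18402809 0.0920659 ] [0.55326285 0.24510485 0.1119888 ] plane [ 0.00255256 -0.02156558  0.10088708]
```

View pics/s6.png

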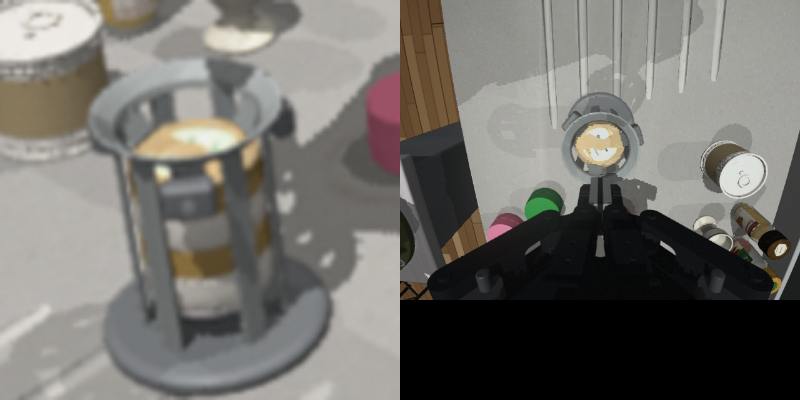

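The lid at (195,140) is inside the collar with the other pot below it. Its height has to settle whether the catches hold it.

```bash
python3 - <<'E'
from h import *
s=monitor.read_state(); c=capture('wrist'); T=wristT(s,c); z=c['z_map']
P=np.array([world(c,(u,v),d=z[v,u],T=T) for v in range(100,300,2) for u in range(250,390,2) if z[v,u]>0])
t=P[(P[:,2]>.085)&(P[:,2]<.118)&(np.hypot(P[:,0]-.519,P[:,1]-.2165)<.022)]
A=np.c_[t[:,:2]-[.519,.2165],np.ones(len(t))]; print(len(t),np.percentile(t[:,2],[5,25,50,75,95]),np.linalg.lstsq(A,t[:,2],rcond=None)[0])
c=capture('top'); print(world(c,(421,258)))
p=c['pixels'][180:260,125:215]; q=np.load('top.npy',allow_pickle=True).item()['pixels'][180:260,125:215]
w=capture('wrist')['pixels'][160:300,250:390]
o=np.concatenate([cv2.resize(x,(266,400),interpolation=2) if 0 else cv2.resize(x,(266,240),interpolation=2) for x in (q,p,w)],1); save('t7',o)
E
```

```text
647 [0.09908831 0.09956735 0.10005701 0.10049173 0.10110993] [-0.00012008  0.00097249  0.10004991]
[ 0.45239563 -0.22237889  0.04140322]
```

View pics/t7.png

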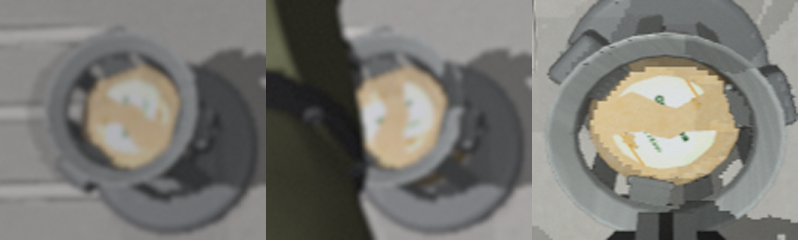

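The lid is level at 100.0 mm, with the catch at the bottom of the wrist crop overlapping it. The large pot has not moved and the gripper is clear, so I hand it in.

```bash
python3 -c "
from bench import order; print(order.sign_off())"
```

```text
the job is handed in; nothing more can be done
None
```

The matching pot is loaded in the dispenser, held level under the catches with its lid at 100 mm on top of the other pot; the larger pot was not moved, and the job is handed in, though sign-off returned no verdict.

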